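# Trim the round sensor unit of a training manikin with the tuning tool

### The arm

A 6-joint arm with a two-finger parallel gripper is mounted at the origin on the work surface. World frame = base frame: x ahead of the robot, y to its left, z up, the work surface at z = 0. Lengths are in m, angles in degrees, forces in N, time in s.
With the tool pointing down it reaches from about 0.275 to 0.75 m from the base axis. Payload 10.2 kg.
Tool frame: the origin (TCP) lies at the very end of the fingers, on their centre line; the grasp point (between the pads) lies arm.grasp_offset behind it (arm.grasp_offset is the distance from the TCP to the grasp point, in m); z points along the fingers, y is the direction in which the jaws open and shut (so a half turn about z gives the same grasp; the last joint's range is limited). The gripper opens to 88 mm and grips with 3 to 60 N. Pads are 18 mm wide; open, the fingers measure 123 mm over their backs; the gripper's body (75 mm by 187 mm) begins 45 mm behind the grasp point.
Start: joints at [-86.196, 17.928, 85.812, -0, 76.261, -12.8], TCP at [0.15, -0.503, 0.239] pointing down, gripper open.
Joint ranges: [-168.41, 168.41], [-55.51, 124.54], [10.69, 146.95], [-70.63, 250.63], [1, 178], [-165.06, 165.06]. Speed limits (degrees/s): [136.94, 136.94, 172.46, 180, 180, 180].

### API

Orientations are given as a 3x3 rotation matrix whose columns are the frame's x, y, z axes.
In Python, from cell import telemetry, snapshot, calibration, workorder, arm gives the robot as it stands.
- The arm moves only by the shell command python3 -m pendant 'ROWS' [FORCE]. ROWS is text: rows parted by semicolons, each of 5 numbers parted by spaces: the gripper command: -1 is fully open, 1 is shut, values between are in proportion, then the shift along the tool's x, y, z in cm, then the turn about the tool's z in degrees. In form: gripper tx ty tz spin; .... A call has 1 to 8 rows; each row shifts and turns the commanded pose from where the row before left it, along the tool's axes as they then stand; what a row does not reach is not made up. A row lasts 1/12 s, in which the tool goes at most 41.7 mm and 7.16 degrees, less where a joint would pass 70% of its speed; a pose out of reach is approached as far as the arm can. A call with a gripper value outside its range is refused whole. The fingers move at their own pace and stop on an object; FORCE is the grip in N (left out, the last holds). Time passes only in rows, so rows that do not move let the fingers close. It gives the time, the measured TCP pose, the force and the opening at its end, in the units of the state.
- telemetry.get_obs(): the state, without advancing time (a new reading comes with each control period).
- snapshot(name): name is "scene" or "top"; returns (picture, depth): 384x512x3 uint8, blue, green, red; 384x512 float32, m along the optical axis (not along the pixel's ray), 0 where there is no reading.
- calibration(name): a dict with "fov_y" (degrees; the focal length in pixels is half the picture's height over the tangent of half this angle, whatever the lens; pixels are square), "cx", "cy" (the principal point, pixels), "cam_to_world" (4x4, takes a point from camera to world coordinates). Camera axes: x right, y down, z forward; pixel columns grow to the right and rows downward; lengths in m; the calibration is good to about 2 mm. A picture is of the moment at which its call begins. calibration takes no time and is no camera call.
- workorder.hand_in(): hands the job in, once; it reports no verdict.
The state is a dict: "clock": time; "joint_pos": joint angles; "dq": joint speeds; "joint_efforts": joint torques, N m; "tcp_pos": TCP position; "ee_rot": TCP orientation; "ft_force": force on the tool from outside, world axes, zero at the start; "wrist_torque": the same for the moment, N m; "opening": finger opening in m.
Only numpy, scipy, OpenCV 4.12 (cv2) and the standard library are available. Lean on these libraries where they do the work, as an engineer would, in place of code of your own. Each camera call takes 0.05 s, during which the arm holds its last target. There are 200 camera calls.

### The job

Take the plastic tuning tool out of its stand and use it to turn the slotted trimmer screw of the round sensor unit clockwise until its slot lines up with the two raised ribs beside it. Then put the tool back upright in its stand and let go. Touch the round unit only with the tool, and leave the screw of the square unit as it is set.

Things in the scene. Friction and masses are not known exactly. Their poses are not given: they have to be found in the camera images.
- tuning_tool: Black plastic tool, loose, upright in the stand, blade down. Origin: middle of the blade's lower edge, z up the tool. Heights: blade 0-15 mm, 26 wide (x), 4 thick (y); shank to 52, 14 x 10; collar 52-58, 46 (x) x 30 (y); flat handle 58-120, 30 wide (x), 16 thick (y), broad faces parallel to the blade: grip across the 16 mm at 85-110 mm. 35-70 g.
- stand: Grey block, fixed, 80 (x) x 64 (y) x 60 mm high. Origin: middle of its underside. A through well, 32 (x) x 16 (y) mm, in the middle of its top holds the tool with equal axes; the tool hangs on its collar with its origin 8 mm above the stand's.
- round_unit: Cream drum, fixed, 116 mm across, 40 high. Origin: middle of its underside. Brass screw upright in the middle of its top: head 42 mm across, top 54 mm above the table; slot right across, 8 mm wide, flaring to 14 at the mouth, floor 44 mm above the table. Two black ribs (20 x 5, 5 high) on the top, 38 mm either side of the screw's axis along the unit's x. A square unit has the same screw.
- round_screw (a joint): Angle of the round unit's screw, rad. 0: slot in line with the ribs (along the unit's x). Grows clockwise seen from above: at q the slot is at yaw -q from the unit's x. Starts at -1.2 to -0.7; stops at -1.5 and 0.6. Needs about 0.04 N m, stays where left. The blade has about 0.15 rad of play either way in the slot.
- square_slot_end (a point): One end of the slot in the screw of the square unit (cream box 110 x 110 x 40 mm, the same screw in the middle of its top): 18 mm from that screw's axis, 50 mm above the table. Not to be turned.
Mind the look-alikes: they are no part of the job. What is shaped like the stand but orange is not meant.

How it is judged (in metres and radians):
On the way:
1. with the tool's blade in its slot, the round unit's screw is turned into line with the ribs (value of joint round_screw between -0.26 and 0.26 rad and horizontal distance between tuning_tool and round_unit below 0.015 m and z of tuning_tool in the frame of round_unit below 0.053 m), for 0.1 s.
At the end, for the whole second after the job is handed in: The round unit's slot is within 0.26 rad (15 degrees) of the ribs; the tool stands at rest in its stand, within 15 mm of its middle, down to within 12 mm and within 0.2 rad of upright; the square unit's screw is where it was (slot end within 6 mm) (value of joint round_screw between -0.26 and 0.26 rad and horizontal distance between tuning_tool and stand below 0.015 m and z of tuning_tool in the frame of stand below 0.02 m and angle between tuning_tool's own z axis and vertical below 0.2 rad and linear speed of tuning_tool below 0.02 m/s and distance of square_slot_end from where it was at the start of the episode below 0.006 m); the robot touches nothing.
It fails at once if the gripper or arm touches the round unit (contact force between any of the fingers, the arm and round_unit above 2 N).
It fails at once if the square unit's screw is turned (distance of square_slot_end from where it was at the start of the episode above 0.008 m).
It also fails if it takes over 54 s, if anything falls off the work surface, if the arm or the gripper's body presses on something with over 40 N, if the wrist force passes 120 N, or if a joint passes its speed limit or range.

## Working session

There is one attempt and no reset: what is moved stays moved. The work goes in short steps, Python scripts to look and compute and a shell command to move; the robot and the scene stay as the last step left them, time stands still between calls to the robot, and variables do not carry over. Pictures are saved under pics/ and viewed, about 8 in all and at most 12, crops included, and the job is handed in when it is done.

```bash
mkdir -p pics
cat > h.py <<'E'
import numpy as np, cv2
from cell import telemetry, snapshot, calibration, workorder, arm
def K(n):
    c=calibration(n); f=192/np.tan(np.radians(c["fov_y"])/2); return f,c["cx"],c["cy"],np.array(c["cam_to_world"])
def ray(n,u,v,z):
    f,cx,cy,T=K(n); d=T[:3,:3]@np.array([(u-cx)/f,(v-cy)/f,1]); o=T[:3,3]; return o+d*(z-o[2])/d[2]
def proj(n,p):
    f,cx,cy,T=K(n); q=T[:3,:3].T@(np.array(p)-T[:3,3]); return q[0]/q[2]*f+cx,q[1]/q[2]*f+cy
def cloud(n,D):
    f,cx,cy,T=K(n); v,u=np.mgrid[:384,:512]; P=np.stack([(u-cx)/f*D,(v-cy)/f*D,D],-1); return P@T[:3,:3].T+T[:3,3]
E
python3 - <<'E'
from h import *
for n in("top","scene"):
    p,d=snapshot(n); cv2.imwrite(f"pics/{n}0.png",p); np.savez(f"{n}0.npz",p=p,d=d); print(n,K(n))
a=np.vstack([cv2.imread("pics/top0.png")]); 
cv2.imwrite("pics/top0b.png",cv2.resize(a,(800,600),interpolation=cv2.INTER_CUBIC))
cv2.imwrite("pics/scene0b.png",cv2.resize(cv2.imread("pics/scene0.png"),(800,600)))
o=telemetry.get_obs(); print(o, arm.grasp_offset)
E
```

```text
top (np.float64(351.9679368897315), 252.78779195046872, 184.24645827446022, array([[-0.01822798, -0.99644447,  0.08225666,  0.50524169],
       [-0.99960802,  0.01991059,  0.01968182, -0.07839574],
       [-0.02124962, -0.08186565, -0.99641681,  0.97908951],
       [ 0.        ,  0.        ,  0.        ,  1.        ]]))
scene (np.float64(364.3672767687627), 263.45344785608734, 189.53809677582635, array([[ 0.87381496,  0.3165397 , -0.36912063,  0.86741303],
       [ 0.48622634, -0.57753351,  0.65577359, -0.57445308],
       [-0.00560116, -0.75250094, -0.65856735,  0.59326443],
       [ 0.        ,  0.        ,  0.        ,  1.        ]]))
{'clock': 0.1, 'joint_pos': array([-8.61964997e+01,  1.79574796e+01,  8.58477003e+01,  1.10279625e-03,
        7.62606851e+01, -1.27999946e+01]), 'dq': array([-0.04454479, -0.01448728, -0.08179413, -0.03794935,  0.01680072,
        0.05481949]), 'joint_efforts': array([ 1.52421122e-03, -4.02812898e+01, -2.52649659e+01,  6.94553554e-02,
        3.42153094e-02, -6.16701254e-05]), 'tcp_pos': array([ 0.14999492, -0.50290166,  0.23822006]), 'ee_rot': array([[ 9.58306464e-01,  2.85742399e-01, -5.76004189e-05],
       [ 2.85742274e-01, -9.58305815e-01,  1.14826864e-03],
       [ 2.72910218e-04, -1.11685213e-03, -9.99999339e-01]]), 'ft_force': array([ 0.51382064,  0.45406829, -0.10547275]), 'wrist_torque': array([-8.60467963e-05,  6.32605066e-02,  4.33004963e-02]), 'opening': 0.08823901816242992} 0.0187
```

View pics/top0b.png

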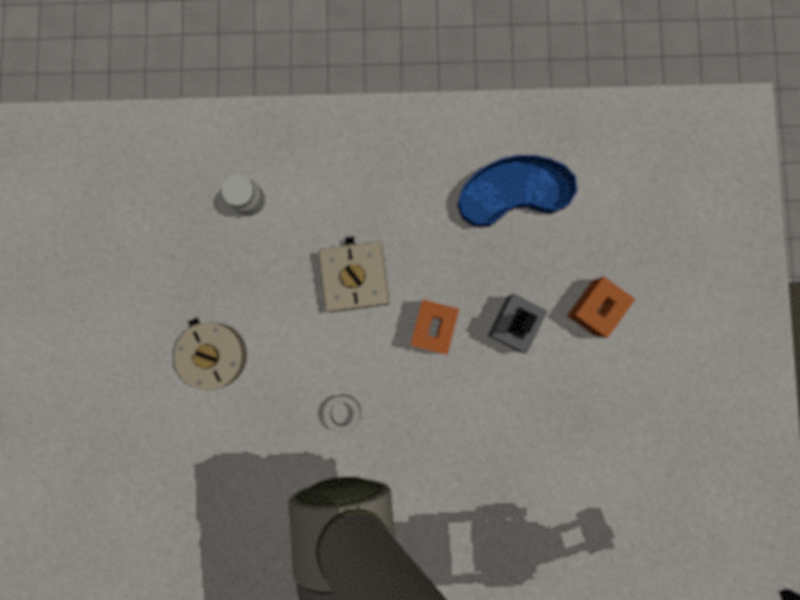

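View pics/scene0b.png

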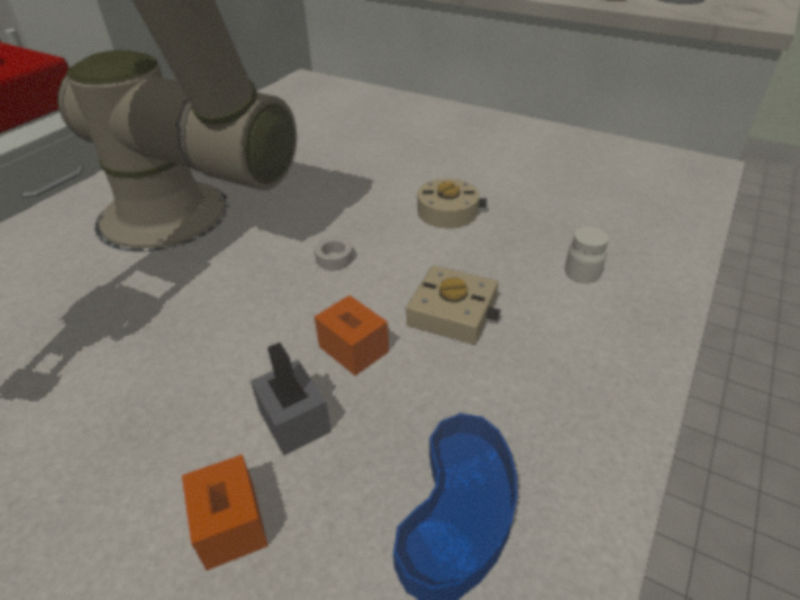

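The top view shows the round unit at (208,355), the square one at (352,276) and the grey stand with the tool at (519,322). The orange look-alikes are at (434,327) and (602,307). The scene view agrees. Next I'll measure these.

```bash
cat > m.py <<'E'
from h import *
z=np.load("top0.npz"); p,d=z["p"],z["d"]; C=cloud("top",d)
hsv=cv2.cvtColor(p,cv2.COLOR_BGR2HSV).astype(int); g=p.max(-1)
def comps(m,box,amin=3):
    x0,y0,x1,y1=box; M=np.zeros(m.shape,np.uint8); M[y0:y1,x0:x1]=m[y0:y1,x0:x1]
    n,l,s,c=cv2.connectedComponentsWithStats(M); return [(s[i][4],c[i].round(2),l==i) for i in range(1,n) if s[i][4]>=amin]
for name,(u,v) in dict(round=(133,227),square=(225,176)).items():
    box=(u-28,v-28,u+28,v+28)
    cream=(hsv[...,0]>14)&(hsv[...,0]<32)&(hsv[...,1]>40)
    for a,c,l in comps(cream,box,80)[:2]:
        cnt=max(cv2.findContours(l.astype(np.uint8),cv2.RETR_EXTERNAL,cv2.CHAIN_APPROX_NONE)[0],key=len)
        print(name,"cream",a,c,cv2.minEnclosingCircle(cnt),"medz",np.median(C[l][:,2]))
    for a,c,l in comps(g<75,box):
        print("  dark",a,c,ray("top",*c,0.045).round(4),"z",np.median(C[l][:,2]).round(3))
        if a>=8:
            pt=np.array([ray("top",x,y,0.054)[:2] for y,x in np.argwhere(l)]); w=(90-g[l]).clip(0)
            q=pt-np.average(pt,axis=0,weights=w); e,V=np.linalg.eigh((q*w[:,None]).T@q); print("   yaw",np.degrees(np.arctan2(V[1,1],V[0,1])))
# stand: points by height
X=C[185:232,305:360].reshape(-1,3); hh=X[:,2]
print("hist",np.histogram(hh,bins=np.arange(-.01,.16,.01)))
def rect(sel,n): 
    r=cv2.minAreaRect((X[sel][:,:2]*1000).astype(np.float32)); print(n,sel.sum(),r, X[sel].mean(0).round(4))
rect((hh>.052)&(hh<.064),"standtop"); rect((hh>.105),"handle top")
a=cv2.resize(p[195:259,100:164],None,fx=6,fy=6,interpolation=cv2.INTER_CUBIC); b=cv2.resize(p[174:238,300:364],None,fx=6,fy=6,interpolation=cv2.INTER_CUBIC)
cv2.imwrite("pics/c1.png",cv2.convertScaleAbs(np.hstack([a,b]),alpha=1.5))
E
python3 m.py
```

```text
round cream 1524 [133.81 227.27] ((133.64544677734375, 226.69754028320312), 23.356611251831055) medz 0.04146511648373352
  dark 21 [123.52 205.76] [0.5316 0.2864 0.045 ] z 0.029
   yaw 110.51069296678659
  dark 10 [125.3 215. ] [0.5069 0.2813 0.045 ] z 0.045
   yaw -151.0463096865771
  dark 48 [132.02 227.98] [0.4722 0.2629 0.045 ] z 0.046
   yaw 70.46769415483585
  dark 10 [138.3 240. ] [0.4403 0.2459 0.045 ] z 0.046
   yaw -150.92194448946648
square cream 1597 [225.74 176.66] ((226.0, 177.0), 27.203041076660156) medz 0.04170059948643179
  dark 27 [223.11 153.89] [0.6658 0.0183 0.045 ] z 0.03
   yaw 104.2812813455559
  dark 10 [223.5 162.5] [0.6424 0.0175 0.045 ] z 0.046
   yaw -172.09958207378133
  dark 44 [225.68 176.07] [0.6057 0.0121 0.045 ] z 0.046
   yaw -143.2912885490224
  dark 7 [227.29 190.43] [0.5672 0.0083 0.045 ] z 0.045
hist (array([ 274, 1424,   20,   17,   23,   18,   86,  565,   20,    9,    9,
         12,    9,   56,   36,    0]), array([-0.01,  0.  ,  0.01,  0.02,  0.03,  0.04,  0.05,  0.06,  0.07,
        0.08,  0.09,  0.1 ,  0.11,  0.12,  0.13,  0.14,  0.15]))
standtop 520 ((518.4716186523438, -264.9109191894531), (64.81633758544922, 80.20137023925781), 62.128543853759766) [ 0.5181 -0.2632  0.0614]
handle top 115 ((506.1295166015625, -179.40679931640625), (29.10422134399414, 199.92254638671875), 8.786341667175293) [ 0.518  -0.2518  0.1785]
```

View pics/c1.png

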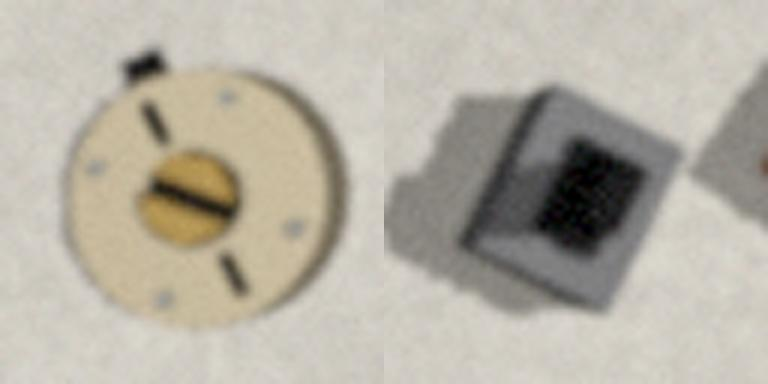

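```bash
cat > t.py <<'E'
from h import *
z=np.load("top0.npz"); p,d=z["p"],z["d"]; C=cloud("top",d)
X=C[185:232,305:360].reshape(-1,3); s=(X[:,2]>.118)&(X[:,2]<.14)
print(s.sum(),X[s].mean(0),cv2.minAreaRect((X[s][:,:2]*1000).astype(np.float32)))
s=(X[:,2]>.07)&(X[:,2]<.12)
print(s.sum(),X[s].mean(0),cv2.minAreaRect((X[s][:,:2]*1000).astype(np.float32)))
z=np.load("scene0.npz"); p,d=z["p"],z["d"]; C=cloud("scene",d)
X=C[215:292,155:215].reshape(-1,3);
for a,b in((.118,.14),(.07,.118),(.055,.064)):
    s=(X[:,2]>a)&(X[:,2]<b); print("scene",s.sum(),X[s].mean(0),cv2.minAreaRect((X[s][:,:2]*1000).astype(np.float32)))
def go(tgt,yaw):
    o=telemetry.get_obs(); R=o["ee_rot"]; print("tool shift cm",(R.T@(np.array(tgt)-o["tcp_pos"])*100).round(2),"spin",(np.degrees(np.arctan2(R[1,0],R[0,0]))-yaw).round(1))
go((.518,-.265,.16),-27.9)
E
python3 t.py
```

```text
95 [ 0.51877387 -0.26379688  0.12883372] ((518.4175415039062, -264.4322204589844), (15.844517707824707, 29.5482120513916), 63.148075103759766)
59 [ 0.51875905 -0.25748802  0.0915057 ] ((519.6575927734375, -257.4707336425781), (18.107139587402344, 41.865333557128906), 76.9679183959961)
scene 154 [ 0.52304845 -0.26708609  0.12612214] ((521.2192993164062, -265.0714111328125), (16.462121963500977, 30.513408660888672), 61.47808074951172)
scene 218 [ 0.52863464 -0.27198198  0.09516932] ((521.9379272460938, -271.994384765625), (31.781766891479492, 14.394015312194824), 3.401716470718384)
scene 845 [ 0.5267662  -0.27084752  0.05959122] ((516.5841064453125, -287.865478515625), (108.86160278320312, 95.81394958496094), 62.1949577331543)
tool shift cm [ 42.06 -12.27   7.85] spin 44.5
```

```bash
python3 -m pendant '-1 3 -0.87 0 0;-1 3 -0.87 0 0;-1 3 -0.87 0 0;-1 3 -0.87 0 0;-1 3 -0.87 0 0;-1 3 -0.87 0 0;-1 3 -0.87 0 0;-1 3 -0.87 0 0' 40; python3 -m pendant '-1 3 -0.87 0 0;-1 3 -0.87 0 0;-1 3 -0.87 0 0;-1 3 -0.87 0 0;-1 3 -0.87 0 0;-1 3 -0.87 0 0;-1 0 0 0 0;-1 0 0 0 0' >/dev/null;  python3 -m pendant '-1 0 0 0 6;-1 0 0 0 6;-1 0 0 0 6;-1 0 0 0 6;-1 0 0 0 6;-1 0 0 0 6;-1 0 0 0 6;-1 0 0 0 2.5'; python3 -m pendant '-1 0 0 0 0;-1 0 0 0 0'>/dev/null
sed -i '/^z=/,/scene",s/d' t.py; sed -i 's/^X=.*//;s/^for.*//' t.py; grep -v '^go' t.py | sed '/^s=/d;/^print/d' > g.py; echo 'def w():
    o=telemetry.get_obs(); print(o["clock"],o["tcp_pos"].round(4),o["ft_force"].round(2),o["opening"])' >>g.py; python3 -c "
from g import *
w();go((.5188,-.2645,.0863),-27.5)"
```

```text
clock: 0.77
tcp_pos: [0.3612, -0.3667, 0.2385]
ee_rot: [[0.958, 0.286, -0.0], [0.286, -0.958, 0.0], [-0.0, -0.001, -1.0]]
ft_force: [0.1, -1.1, 0.4]
opening: 0.0881
clock: 2.1
tcp_pos: [0.5167, -0.2672, 0.2386]
ee_rot: [[0.881, -0.474, -0.001], [-0.474, -0.881, 0.0], [-0.001, 0.0, -1.0]]
ft_force: [-1.0, 0.5, -0.6]
opening: 0.0882
2.2667 [ 0.517  -0.267   0.2387] [-0.61  0.24  0.4 ] 0.08840798084803202
tool shift cm [ 0.05 -0.3  15.24] spin -0.4
```

```bash
python3 -m pendant '-1 0.05 -0.3 2 -0.4;-1 0 0 3 0;-1 0 0 3 0;-1 0 0 3 0;-1 0 0 2 0;-1 0 0 1.5 0;-1 0 0 0.7 0;-1 0 0 0 0'; python3 -m pendant '0.7 0 0 0 0;0.9 0 0 0 0;1 0 0 0 0;1 0 0 0 0;1 0 0 0 0;1 0 0 0 0;1 0 0 0 0;1 0 0 0 0' 40;  python3 -m pendant '1 0 0 0 0;1 0 0 0 0;1 0 0 -0.5 0;1 0 0 -1 0;1 0 0 -1 0;1 0 0 0 0;1 0 0 0 0'
```

```text
clock: 2.93
tcp_pos: [0.5188, -0.2638, 0.0854]
ee_rot: [[0.887, -0.461, -0.002], [-0.461, -0.887, 0.002], [-0.003, -0.0, -1.0]]
ft_force: [-0.3, -0.3, -0.2]
opening: 0.0884
clock: 3.6
tcp_pos: [0.5196, -0.264, 0.0868]
ee_rot: [[0.887, -0.462, 0.0], [-0.462, -0.887, -0.0], [0.0, 0.0, -1.0]]
ft_force: [0.6, 0.7, -0.1]
opening: 0.0366
clock: 4.18
tcp_pos: [0.5199, -0.2642, 0.1127]
ee_rot: [[0.887, -0.462, 0.001], [-0.462, -0.887, -0.001], [0.002, 0.0, -1.0]]
ft_force: [0.8, -0.8, -0.9]
opening: 0.0152
```

The fingers closed more slowly than planned, so the grip may sit high on the handle. I'll lift the tool clear and check.

```bash
python3 -m pendant '1 0 0 -2 0;1 0 0 -3 0;1 0 0 -3 0;1 0 0 -3 0;1 0 0 -2 0;1 0 0 -1 0;1 0 0 0 0;1 0 0 0 0'
python3 - <<'E'
from h import *
p,d=snapshot("scene"); np.savez("scene1.npz",p=p,d=d)
o=telemetry.get_obs(); t=o["tcp_pos"]; u,v=map(int,proj("scene",t)); print(u,v,proj("scene",t-[0,0,.078]))
c=p[v-60:v+90,u-75:u+75]; cv2.imwrite("pics/s1.png",cv2.convertScaleAbs(cv2.resize(c,(600,600),interpolation=cv2.INTER_CUBIC),alpha=2.2))
C=cloud("scene",d)[v-60:v+90,u-75:u+75].reshape(-1,3); s=(np.linalg.norm(C[:,:2]-t[:2],axis=1)<.035)&(C[:,2]>.1)&(C[:,2]<t[2]+.01)
h=C[s][:,2]; print("minz",h.min())
for a in np.arange(t[2]-.1,t[2],.004):
    q=C[s][(h>=a)&(h<a+.004)]; print(round(a-t[2],3),len(q), (np.ptp((q-t)@o["ee_rot"],axis=0).round(3) if len(q)else''),((q-t)@o["ee_rot"]).mean(0).round(4) if len(q) else '')
E
```

```text
clock: 4.85
tcp_pos: [0.5193, -0.2638, 0.2505]
ee_rot: [[0.887, -0.462, -0.001], [-0.462, -0.887, 0.001], [-0.001, -0.0, -1.0]]
ft_force: [-0.2, -0.1, -1.7]
opening: 0.0159
164 169 (np.float64(173.30958644831009), np.float64(205.86491738668477))
minz 0.16648579130964247
-0.1 0  
-0.096 0  
-0.092 0  
-0.088 0  
-0.084 10 [0.023 0.004 0.003] [0.0089 0.0014 0.0814]
-0.08 8 [0.012 0.003 0.003] [0.0124 0.0011 0.0777]
-0.076 5 [0.01  0.004 0.002] [0.012  0.0014 0.0741]
-0.072 15 [0.013 0.01  0.004] [0.011  0.0011 0.0696]
-0.068 17 [0.015 0.009 0.004] [0.0084 0.0015 0.0659]
-0.064 14 [0.013 0.01  0.003] [0.007  0.0021 0.0621]
-0.06 18 [0.014 0.01  0.004] [0.0061 0.0019 0.0581]
-0.056 15 [0.005 0.01  0.004] [0.0084 0.0003 0.0535]
-0.052 11 [0.007 0.01  0.003] [0.0083 0.0015 0.05  ]
-0.048 11 [0.003 0.01  0.003] [0.0087 0.0001 0.0467]
-0.044 0  
-0.04 0  
-0.036 1 [0. 0. 0.] [0.0229 0.0085 0.0321]
-0.032 35 [0.043 0.03  0.004] [0.0198 0.0032 0.0292]
-0.028 192 [0.045 0.03  0.004] [0.0104 0.0035 0.0256]
-0.024 39 [0.043 0.028 0.004] [0.0122 0.003  0.0223]
-0.02 26 [0.028 0.015 0.004] [0.0131 0.0023 0.018 ]
-0.016 27 [0.026 0.016 0.004] [0.0139 0.0018 0.0141]
-0.012 31 [0.021 0.015 0.003] [0.0137 0.0023 0.01  ]
-0.008 26 [0.017 0.016 0.004] [0.0141 0.0015 0.0062]
-0.004 25 [0.007 0.015 0.004] [0.016  0.001  0.0019]
```

View pics/s1.png

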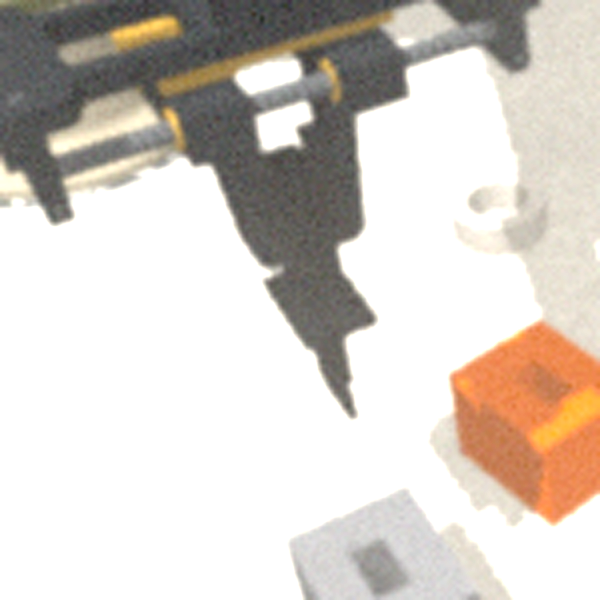

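The tool hangs upright, with its tip about 83.5 mm below the TCP. I'll check for tilt and offset along x.

Run:
```python
from g import *
d=np.load("scene1.npz")["d"]; o=telemetry.get_obs(); t=o["tcp_pos"]
C=cloud("scene",d).reshape(-1,3); q=(C-t)@o["ee_rot"]
s=(np.hypot(q[:,0],q[:,1])<.035)&(C[:,2]>.1); q=q[s]
for a,b in((.002,.022),(.022,.034),(.045,.068),(.07,.09)):
    r=q[(q[:,2]>a)&(q[:,2]<b)]; print(a,len(r),np.percentile(r,[1,99],axis=0)[:,:2].round(4).tolist(), r[:,2].max())
go((.4736,.2636,.25),71)
```

```text
0.002 138 [[-0.0095, -0.0074], [0.018, 0.0083]] 0.021969334332561354
0.022 251 [[-0.0183, -0.0145], [0.0257, 0.0152]] 0.03213195871424143
0.045 86 [[-0.0035, -0.0048], [0.0131, 0.0055]] 0.0679107743003002
0.07 27 [[-0.0048, -0.0013], [0.0166, 0.0026]] 0.08338987547362077
tool shift cm [-28.38 -44.67   0.09] spin -98.5
```

```bash
python3 -m pendant '1 -1.77 -2.79 0 0;1 -1.77 -2.79 0 0;1 -1.77 -2.79 0 0;1 -1.77 -2.79 0 0;1 -1.77 -2.79 0 0;1 -1.77 -2.79 0 0;1 -1.77 -2.79 0 0;1 -1.77 -2.79 0 0' >/dev/null; python3 -m pendant '1 -1.77 -2.79 0 0;1 -1.77 -2.79 0 0;1 -1.77 -2.79 0 0;1 -1.77 -2.79 0 0;1 -1.77 -2.79 0 0;1 -1.77 -2.79 0 0;1 -1.77 -2.79 0 0;1 -1.77 -2.79 0 0' >/dev/null; python3 -m pendant '1 0 0 0 -6;1 0 0 0 -6;1 0 0 0 -6;1 0 0 0 -6;1 0 0 0 -6;1 0 0 0 -6;1 0 0 0 -6;1 0 0 0 -6' >/dev/null; python3 -m pendant '1 0 0 0 -6;1 0 0 0 -6;1 0 0 0 -6;1 0 0 0 -6;1 0 0 0 -6;1 0 0 0 -6;1 0 0 0 -6;1 0 0 0 -6' >/dev/null; python3 -m pendant '1 0 0 0 -2.5;1 0 0 0 0;1 0 0 0 0'
python3 -c "
from g import *
w();go((.4731,.2622,.15),71)"
```

```text
clock: 7.82
tcp_pos: [0.4741, 0.2626, 0.2504]
ee_rot: [[0.327, 0.945, -0.002], [0.945, -0.327, -0.001], [-0.001, -0.002, -1.0]]
ft_force: [-0.2, -0.2, -1.1]
opening: 0.0157
7.8167 [0.4741 0.2626 0.2504] [-0.23 -0.19 -1.1 ] 0.01569475143249472
tool shift cm [-0.06 -0.06 10.04] spin -0.1
```

```bash
python3 -m pendant '1 -0.06 -0.06 2 0;1 0 0 3 0;1 0 0 2.5 0;1 0 0 1.5 0;1 0 0 1 0;1 0 0 0 0;1 0 0 0 0'
python3 - <<'E'
from g import *
p,d=snapshot("scene"); np.savez("scene2.npz",p=p,d=d); o=telemetry.get_obs(); t=o["tcp_pos"]
u,v=map(int,proj("scene",(.4736,.2636,.054))); c=p[v-55:v+35,u-60:u+60]
cv2.imwrite("pics/s2.png",cv2.convertScaleAbs(cv2.resize(c,(800,600),interpolation=cv2.INTER_CUBIC),alpha=1.8)); print(u-60,v-55)
C=cloud("scene",d).reshape(-1,3); q=(C-t)@o["ee_rot"]; s=(np.hypot(q[:,0],q[:,1])<.035); q=q[s]
for a,b in((.024,.034),(.045,.068),(.07,.082),(.093,.099)):
    r=q[(q[:,2]>a)&(q[:,2]<b)]; print(a,len(r),np.percentile(r,[1,99],axis=0)[:,:2].round(4).tolist())
E
```

```text
clock: 8.4
tcp_pos: [0.4738, 0.2624, 0.1519]
ee_rot: [[0.326, 0.945, -0.0], [0.945, -0.326, -0.0], [-0.0, -0.0, -1.0]]
ft_force: [0.1, -0.8, 0.4]
opening: 0.0162
226 64
0.024 79 [[-0.0222, -0.0127], [0.0239, 0.0162]]
0.045 44 [[-0.0071, -0.0043], [0.009, 0.0067]]
0.07 26 [[-0.0116, -0.0012], [0.0142, 0.0043]]
0.093 19 [[-0.0111, -0.0162], [0.0158, 0.015]]
```

View pics/s2.png

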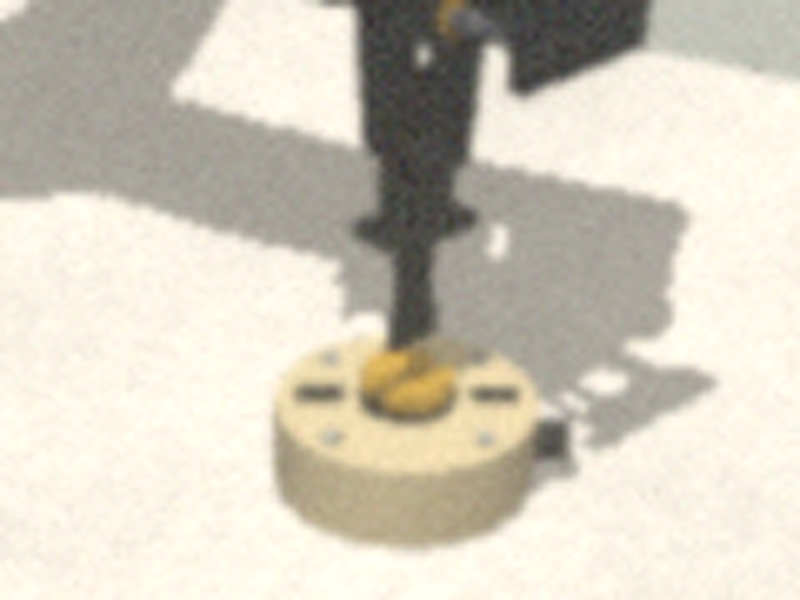

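Run:
```python
from g import *
r=[ray("scene",226+x/6.667,64+y/6.667,.045) for x,y in((320,392),(495,394))]; print(r,np.linalg.norm(r[0]-r[1]))
m=(r[0]+r[1])/2; dd=r[1]-r[0]; print(m,np.degrees(np.arctan2(dd[1],dd[0])))
b=np.array([1.2e-3,-1.1e-3,0]); c=m-b; print("corrected",c)
f=np.array([.4736,.2636,0]); x=np.array([.326,.945,0]); 
for k in (c,f,(c+f)/2): k=k-.0019*x; go((k[0],k[1],.1284),71)
```

```text
[array([0.4444853 , 0.24193314, 0.045     ]), array([0.51171467, 0.27662895, 0.045     ])] 0.07565439729464363
[0.47809998 0.25928104 0.045     ] 27.297404141919056
corrected [0.47689998 0.26038104 0.045     ]
tool shift cm [-0.31  0.33  2.42] spin -0.0
tool shift cm [-0.11 -0.09  2.42] spin -0.0
tool shift cm [-0.21  0.12  2.42] spin -0.0
```

```bash
python3 -m pendant '1 -0.2 0.12 0.5 0;1 0 0 0.5 0;1 0 0 0.2 0;1 0 0 0.2 0;1 0 0 0 0;1 0 0 0 0'; python3 -m pendant '1 0 0 0.2 0;1 0 0 0.2 0;1 0 0 0 0;1 0 0 0 0'
```

```text
clock: 8.95
tcp_pos: [0.4742, 0.2601, 0.1378]
ee_rot: [[0.326, 0.946, 0.0], [0.946, -0.326, 0.0], [0.0, 0.0, -1.0]]
ft_force: [-0.1, 0.3, -0.4]
opening: 0.016
clock: 9.28
tcp_pos: [0.4739, 0.2602, 0.1336]
ee_rot: [[0.325, 0.946, -0.001], [0.946, -0.325, 0.0], [-0.0, -0.001, -1.0]]
ft_force: [-1.4, 1.0, -0.2]
opening: 0.0152
```

```bash
python3 -m pendant '1 0 0 0.2 0;1 0 0 0.2 0;1 0 0 0 0;1 0 0 0 0;1 0 0 0 0'; python3 -m pendant '1 0 0 0 2;1 0 0 0 2;1 0 0 0 2;1 0 0 0 2;1 0 0 0 2;1 0 0 0 0'; python3 -c "
from g import *
print(telemetry.get_obs()['wrist_torque'])"
```

```text
clock: 9.7
tcp_pos: [0.4738, 0.2601, 0.1294]
ee_rot: [[0.325, 0.946, -0.001], [0.946, -0.325, -0.0], [-0.001, -0.001, -1.0]]
ft_force: [-2.6, 1.5, -1.7]
opening: 0.0154
clock: 10.2
tcp_pos: [0.4735, 0.2603, 0.1295]
ee_rot: [[0.486, 0.874, -0.002], [0.874, -0.486, 0.0], [-0.001, -0.002, -1.0]]
ft_force: [-3.7, 1.5, -1.0]
opening: 0.0159
[0.56027364 0.97488699 0.08327477]
```

```bash
python3 -m pendant '1 0 -0.15 0 0;1 0 0 0 3;1 0 0 0 3;1 0 0 0 3;1 0 0 0 3;1 0 0 0 3;1 0 0 0 3;1 0 0 0 0';python3 -c "
from g import *
print(telemetry.get_obs()['wrist_torque'])"; python3 -m pendant '1 0 0 0 3;1 0 0 0 3;1 0 0 0 3;1 0 0 0 3;1 0 0 0 3;1 0 0 0 3;1 0 0 0 3;1 0 0 0 0';python3 -c "
from g import *
print(telemetry.get_obs()['wrist_torque']); w();go((.4735,.2603,.13),22)"
```

```text
clock: 10.87
tcp_pos: [0.4724, 0.2612, 0.1297]
ee_rot: [[0.733, 0.68, -0.001], [0.68, -0.733, 0.001], [-0.0, -0.001, -1.0]]
ft_force: [-3.9, 2.0, -0.4]
opening: 0.0159
[0.60623634 1.02361745 0.07865712]
clock: 11.53
tcp_pos: [0.4723, 0.2614, 0.1298]
ee_rot: [[0.928, 0.373, -0.001], [0.373, -0.928, 0.001], [-0.0, -0.001, -1.0]]
ft_force: [-5.1, 4.1, 0.4]
opening: 0.0156
[0.93654861 1.17659163 0.09672023]
11.5333 [0.4723 0.2614 0.1298] [-5.06  4.11  0.38] 0.015554068898442273
tool shift cm [ 0.07  0.15 -0.02] spin -0.1
```

```bash
python3 -m pendant '1 0 -0.15 0 0;1 0 -0.1 0 0;1 0 0 0 0;1 0 0 0 0'
python3 - <<'E'
from g import *
p,d=snapshot("scene"); print(telemetry.get_obs()['wrist_torque'])
u,v=map(int,proj("scene",(.4736,.2636,.054))); c=p[v-25:v+20,u-30:u+30]; print(u-30,v-25)
cv2.imwrite("pics/s3.png",cv2.convertScaleAbs(cv2.resize(c,(800,600),interpolation=cv2.INTER_CUBIC),alpha=1.8))
E
```

```text
clock: 11.87
tcp_pos: [0.4724, 0.2631, 0.13]
ee_rot: [[0.927, 0.375, 0.001], [0.375, -0.927, -0.0], [0.001, 0.001, -1.0]]
ft_force: [0.3, 0.3, 0.1]
opening: 0.0159
[0.11381422 0.00293391 0.04003548]
256 94
```

View pics/s3.png

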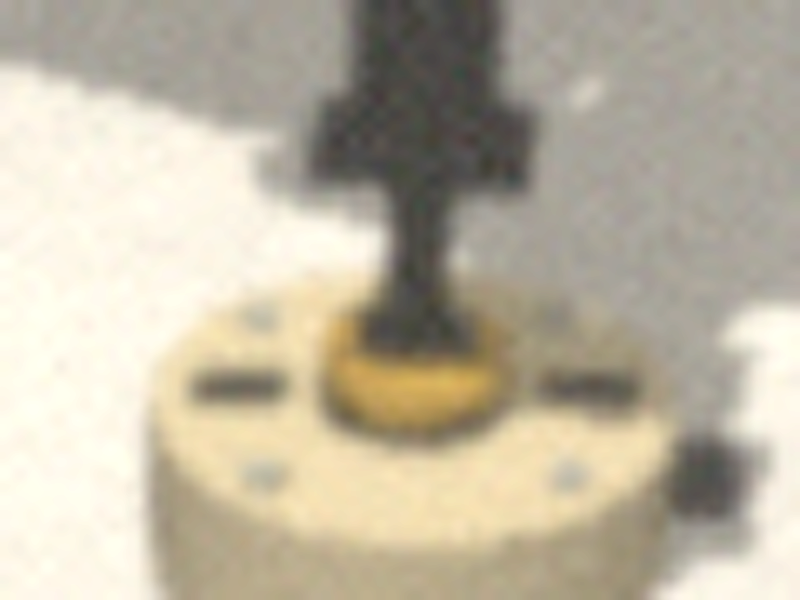

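In the picture the blade is in the screw, which looks in line with the ribs at (240,385) and (588,385). The side force is gone. I'll lift out, move away and check from the top camera.

```bash
python3 -m pendant '1 0 0 -0.5 0;1 0 0 -1 0;1 0 0 -1 0;1 0 0 -2 0;1 0 0 -3 0;1 0 0 -3 0;1 0 0 -2 0;1 0 0 0 0'; python3 -m pendant '1 0 0 0 6;1 0 0 0 6;1 0 0 0 6;1 0 0 0 6;1 0 0 0 6;1 0 0 0 6;1 0 0 0 6;1 0 0 0 6' >/dev/null;  python3 -m pendant '1 0 0 0 2;1 0 0 0 0'>/dev/null; python3 -c "
from g import *
w();go((.5190,-.2645,.25),-27.8)"
```

```text
clock: 12.58
tcp_pos: [0.4733, 0.2636, 0.2603]
ee_rot: [[0.927, 0.375, 0.009], [0.375, -0.927, 0.003], [0.009, 0.001, -1.0]]
ft_force: [-0.6, 0.7, -0.1]
opening: 0.0157
13.4167 [0.4717 0.263  0.2546] [-0.14  0.05 -0.73] 0.015819452934609728
tool shift cm [28.99 44.32  0.46] spin -0.3
```

```bash
python3 -m pendant '1 1.81 2.77 0 0;1 1.81 2.77 0 0;1 1.81 2.77 0 0;1 1.81 2.77 0 0;1 1.81 2.77 0 0;1 1.81 2.77 0 0;1 1.81 2.77 0 0;1 1.81 2.77 0 0' >/dev/null; python3 -m pendant '1 1.81 2.77 0 0;1 1.81 2.77 0 0;1 1.81 2.77 0 0;1 1.81 2.77 0 0;1 1.81 2.77 0 0;1 1.81 2.77 0 0;1 1.81 2.77 0 0;1 1.81 2.77 0 0' >/dev/null; python3 -m pendant '1 0 0 0 -0.3;1 0 0 0 0;1 0 0 0 0'
python3 - <<'E'
from g import *
p,d=snapshot("top"); np.savez("top0.npz",p=p,d=d); go((.519,-.2645,.25),-27.8)
p,d=snapshot("scene"); o=telemetry.get_obs(); t=o["tcp_pos"]; C=cloud("scene",d).reshape(-1,3); q=(C-t)@o["ee_rot"]
s=(np.hypot(q[:,0],q[:,1])<.035)&(C[:,2]>.1); q=q[s]
for a,b in((.002,.022),(.022,.034),(.045,.068),(.07,.09)):
    r=q[(q[:,2]>a)&(q[:,2]<b)]; print(a,len(r),np.percentile(r,[1,99],axis=0)[:,:2].round(4).tolist(), r[:,2].max())
E
python3 m.py | sed -n '1,9p;10,16p'
```

```text
clock: 15.0
tcp_pos: [0.5194, -0.2635, 0.2546]
ee_rot: [[0.886, -0.464, -0.0], [-0.464, -0.886, 0.001], [-0.001, -0.0, -1.0]]
ft_force: [-0.1, -0.3, -0.5]
opening: 0.0155
tool shift cm [0.01 0.15 0.48] spin 0.2
0.002 139 [[-0.0072, -0.0076], [0.0176, 0.0082]] 0.02179437420422279
0.022 256 [[-0.0195, -0.0147], [0.0255, 0.0148]] 0.03282818179056002
0.045 83 [[-0.0037, -0.005], [0.0109, 0.0051]] 0.06798954997111097
0.07 33 [[-0.0038, -0.0036], [0.0164, 0.0047]] 0.08401601092436739
round cream 1511 [133.84 227.24] ((133.69200134277344, 227.00399780273438), 23.132387161254883) medz 0.041449076891555525
  dark 17 [123.53 205.71] [0.5317 0.2864 0.045 ] z 0.029
   yaw 107.72334234470979
  dark 7 [125.29 214.71] [0.5077 0.2813 0.045 ] z 0.045
  dark 32 [131.09 227.78] [0.4728 0.2654 0.045 ] z 0.046
   yaw -152.28018786898747
  dark 5 [138.2 240. ] [0.4403 0.2461 0.045 ] z 0.047
square cream 1594 [225.78 176.68] ((225.98016357421875, 176.8743438720703), 27.11323356628418) medz 0.04174032831382152
  dark 21 [223.19 153.76] [0.6661 0.0181 0.045 ] z 0.029
   yaw 99.77371479996738
  dark 4 [223.75 162.5 ] [0.6424 0.0169 0.045 ] z 0.047
  dark 37 [225.62 176.08] [0.6057 0.0123 0.045 ] z 0.046
   yaw -142.81780603206641
  dark 13 [227.46 190.23] [0.5677 0.0078 0.045 ] z 0.045
   yaw -176.8517944346505
hist (array([100, 580,  14,   7,  11,   7,  40, 187,   0,   0,   0,   0,   0,
```

View pics/c1.png

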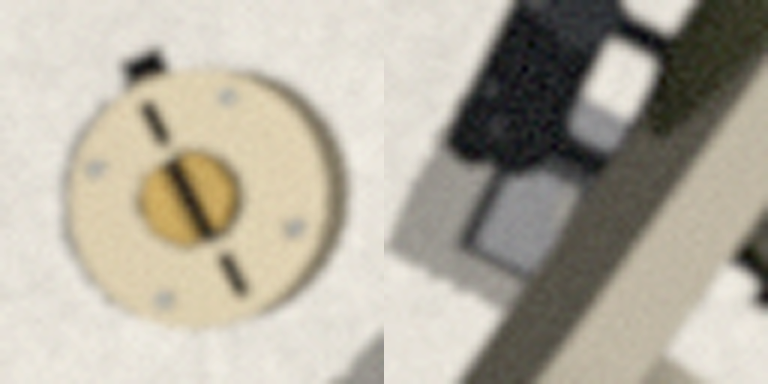

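The slot yaw is 27.7°, against about 28° for the ribs, and the square screw is unchanged. Now I'll put the tool back.

```bash
python3 -m pendant '1 0 0.08 2 0;1 0 0 2.5 0;1 0 0 2.5 0;1 0 0 2 0;1 0 0 1 0;1 0 0 0 0;1 0 0 0 0'; python3 -m pendant '1 0 0 0.6 0;1 0 0 0.6 0;1 0 0 0.6 0;1 0 0 0.6 0;1 0 0 0 0;1 0 0 0 0'
```

```text
clock: 15.68
tcp_pos: [0.5196, -0.2645, 0.1556]
ee_rot: [[0.886, -0.464, 0.001], [-0.464, -0.886, -0.0], [0.001, 0.0, -1.0]]
ft_force: [0.3, 0.5, -0.4]
opening: 0.016
clock: 16.18
tcp_pos: [0.5191, -0.2648, 0.1304]
ee_rot: [[0.885, -0.465, -0.001], [-0.465, -0.885, 0.0], [-0.001, -0.0, -1.0]]
ft_force: [0.9, 1.3, -0.2]
opening: 0.0157
```

Tip at 47 mm, so it is inside the well. Continuing down.

```bash
python3 -m pendant '1 0 0 0.7 0;1 0 0 0.7 0;1 0 0 0.7 0;1 0 0 0.7 0;1 0 0 0.5 0;1 0 0 0.3 0;1 0 0 0 0;1 0 0 0 0'
```

```text
clock: 16.85
tcp_pos: [0.5192, -0.2649, 0.0947]
ee_rot: [[0.885, -0.465, -0.0], [-0.465, -0.885, 0.0], [-0.0, -0.0, -1.0]]
ft_force: [-0.5, -0.4, -0.0]
opening: 0.0156
```

```bash
python3 -m pendant '1 0 0 0.15 0;1 0 0 0.1 0;1 0 0 0 0;1 0 0 0 0'; python3 -m pendant '0.5 0 0 0 0;0.2 0 0 0 0;0 0 0 0 0;-0.2 0 0 0 0;-0.4 0 0 0 0;-0.6 0 0 0 0;-0.6 0 0 0 0;-0.6 0 0 0 0'; python3 -m pendant '-0.6 0 0 -1 0;-0.6 0 0 -2 0;-0.6 0 0 -3 0;-0.6 0 0 -3 0;-0.6 0 0 -3 0;-0.6 0 0 -3 0;-0.6 0 0 0 0;-0.6 0 0 0 0'
python3 - <<'E'
from g import *
p,d=snapshot("scene"); C=cloud("scene",d)[205:292,150:220].reshape(-1,3)
for a,b in((.118,.14),(.07,.118)):
    s=(C[:,2]>a)&(C[:,2]<b)&(np.hypot(C[:,0]-.52,C[:,1]+.265)<.04); print(s.sum(),C[s].mean(0),C[s][:,2].max(),cv2.minAreaRect((C[s][:,:2]*1000).astype(np.float32)))
cv2.imwrite("pics/s4.png",cv2.convertScaleAbs(cv2.resize(p[180:300,120:280],(800,600),interpolation=cv2.INTER_CUBIC),alpha=1.6))
E
```

```text
clock: 17.18
tcp_pos: [0.5192, -0.2648, 0.0923]
ee_rot: [[0.885, -0.465, 0.0], [-0.465, -0.885, -0.0], [0.0, 0.0, -1.0]]
ft_force: [-0.6, -0.6, -1.2]
opening: 0.0158
clock: 17.85
tcp_pos: [0.5192, -0.2648, 0.0922]
ee_rot: [[0.885, -0.465, -0.0], [-0.465, -0.885, 0.0], [-0.0, -0.0, -1.0]]
ft_force: [-0.2, 0.5, 0.1]
opening: 0.0666
clock: 18.52
tcp_pos: [0.5195, -0.2651, 0.2443]
ee_rot: [[0.885, -0.465, 0.003], [-0.465, -0.885, -0.002], [0.004, 0.001, -1.0]]
ft_force: [0.8, -0.5, -1.1]
opening: 0.0703
154 [ 0.52356716 -0.26777447  0.12607804] 0.12984476335522827 ((521.117919921875, -265.6233215332031), (15.83631706237793, 31.431867599487305), 61.83744430541992)
223 [ 0.52880307 -0.2724112   0.0948046 ] 0.11752783398817895 ((521.42041015625, -272.131591796875), (32.88557815551758, 14.314010620117188), 1.9509449005126953)
```

View pics/s4.png

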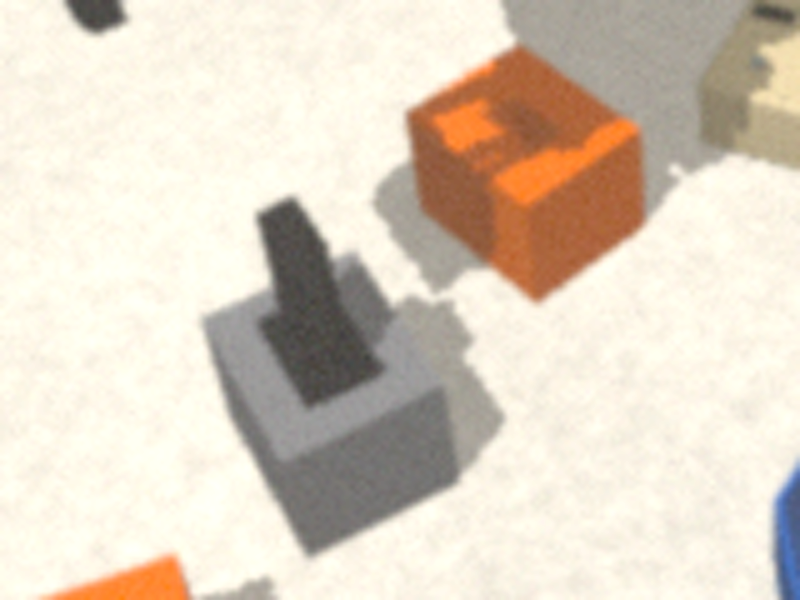

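The tool stands seated in the grey stand at (320,340), and its measured pose matches the start within 1 mm. The gripper is clear.

```bash
python3 -m pendant '-0.6 0 0 0 0;-0.6 0 0 0 0'; python3 -c "
from h import *
print(workorder.hand_in())"
```

```text
clock: 18.73
tcp_pos: [0.5189, -0.2646, 0.2411]
ee_rot: [[0.885, -0.465, -0.002], [-0.465, -0.885, 0.001], [-0.002, -0.0, -1.0]]
ft_force: [0.4, -0.9, 0.3]
opening: 0.0707
the job is handed in; nothing more can be done
None
```

I took the tuning tool from the grey stand, turned the round unit's screw clockwise by about 43°, put the tool back upright in its stand, let go and handed in at about 18.7 s. No verdict was reported.

**Last checks:**
- **Round screw:** in the top view after turning, its slot was at yaw 27.7° and the ribs at about 28°, so they line up well within the 15° allowed.
- **Square screw:** its slot measured −143.3° before and −142.8° after, which is no change within measurement error.
- **Tool in stand:** it stands upright with its handle top within 1 mm of where it started. The gripper was about 15 cm above its seated position and touching nothing.

**What disagreed or went differently:**
- **Camera mismatch:** the two cameras placed the round unit about 4.6 mm apart. I aimed between them, then shifted about 4 mm until the side force on the blade (up to about 6.5 N) fell to zero.
- **Early lift:** the fingers were still closing when I first lifted, so the grip sat about 5 mm higher on the handle than planned. I measured this and allowed for it.

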